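Pack two cells into a battery tube held in V-blocks

TASK

Rebuild the battery stick for the emergency light: lay the clear tube in the pair of V-blocks with its open end away from the stop plate, and let go of it. Load both cells into it, plus nub first, then push them with the packing rod down the tube until they bottom out firmly, nub against contact, with the tube hard up against the stop. Lay the rod back down flat on the bench, and leave the other tools where they are.

Things in the scene. Friction and masses are not known exactly. Their poses are not given: they have to be found in the camera images.
- jig: Fixed jig: plate 215 x 76 x 12 mm with two 90-degree V-blocks (each 40 long, 54 wide, tops 55 mm above the bench, at x = -50 and +50: a 60 mm gap between for fingers) and a stop plate (50 wide, 74 high), face at x = +85. Origin on the bench between the V-blocks; x along the V to the stop, z up. A tube in the V has its axis 60 mm up at y = 0, and its centre at x = +2.5 when against the stop.
- tube_center (a point): Centre of the loose clear (frosted, pale) plastic battery tube: 165 mm long, 38 mm outside, 31 mm bore, 157 mm deep, 0.14 to 0.28 kg, with a black ring (10 mm long) round the open end and a black cap (18 mm) on the closed end. It lies on the mat with its axis 19 mm up. x runs along the tube from the open to the closed end.
- tube_mouth (a point): Centre of the tube's open end, 82.5 mm from its centre; x runs along the bore into the tube. When both cells are home, the deeper one's nub is 157 mm and the other's nub 92 mm in from here, and the last cell's flat end is 27 mm inside the tube.
- cell1_center (a point): Rechargeable cell, a round grey-green sleeved cylinder 26 mm in diameter and 65 mm long, 0.06 to 0.13 kg, lying on the mat at a heading that varies widely (its axis 13 mm up). This point is its centre, half-way along; x points to the plus end. Put more than half-way into the tube it stays there, lying on the bore's lower wall, and slides easily (under 3 N for both cells).
- cell1_plus (a point): Tip of the first cell's plus nub, a steel stub 12 mm across standing 2.5 mm out of a white ring, 32.5 mm from the cell's centre; a dark groove rings the sleeve 9 mm back from the tip. The minus end is plain and flat.
- cell2_center (a point): Rechargeable cell, a round grey-green sleeved cylinder 26 mm in diameter and 65 mm long, 0.06 to 0.13 kg, lying on the mat at a heading that varies widely (its axis 13 mm up). This point is its centre; x points to the plus end. The two cells are alike: either may go in first.
- cell2_plus (a point): Tip of the second cell's plus nub, as on the first.
- rod_grip (a point): Packing rod, 210 mm long, 0.1 kg: square wooden handle 22 x 22 x 100 mm, then a 12 mm steel shaft with a white nylon head 22 mm across and 15 mm long at its end. It lies on the mat, axis 11 mm up. This point is on the axis in the handle, 75 mm from its rear end and near the balance point, the place to hold it; x points to the head. A firm push is 5 to 20 N.
- rod_head (a point): Centre of the flat face of the rod's head, 135 mm in front of the grip point along the rod.
- tool_pot: Bystander: magenta plastic pot 72 mm across and 95 mm high with tool handles standing up to 140 mm. Origin under its centre.
- solder_reel: Bystander: reel of solder, 64 mm across, 48 mm high, standing on its flange. Origin under its centre.
- multimeter: Bystander: black and red hand multimeter leaning back on its stand, about 93 mm wide (y), 160 mm high, footprint 130 mm long (x) from its face at the origin, which lies under the meter's foot.
- screwdriver: Bystander: screwdriver with a yellow handle, 180 mm long, lying on the bench. Origin under its middle, x towards the tip.
Things that resemble listed ones, but are neither listed nor needed, are in the scene too. Leave any blue look-alike of the part that bears cell1_center alone. Several things look just like the jig: the one meant starts nearest to the robot's base.

How it is judged (in metres and radians):
On the way, in this order (a step that is already met when the one before it is completed fails the run):
1. the tube lies self-centred in both V-blocks, open end away from the stop and closed end within 20 mm of it, let go (y of tube_center in the frame of jig between -0.004 and 0.004 m and z of tube_center in the frame of jig between 0.056 and 0.064 m and angle between the x axis of tube_center and the x axis of jig, either way round below 0.05 rad and x of tube_mouth in the frame of jig below 0 m and x of tube_center in the frame of jig above -0.0175 m and contact force between the fingers and tube below 0.3 N), for 0.2 s.
2. the rod presses the cells home with 4 N or more while they are bottomed out, plus first (((x of cell1_plus in the frame of tube_mouth between 0.1545 and 0.1595 m and y of cell1_plus in the frame of tube_mouth between -0.006 and 0.006 m and z of cell1_plus in the frame of tube_mouth between -0.006 and 0.006 m and x of cell2_plus in the frame of tube_mouth between 0.0895 and 0.0945 m and y of cell2_plus in the frame of tube_mouth between -0.006 and 0.006 m and z of cell2_plus in the frame of tube_mouth between -0.006 and 0.006 m and contact force between rod and cell2 above 4 N) or (x of cell2_plus in the frame of tube_mouth between 0.1545 and 0.1595 m and y of cell2_plus in the frame of tube_mouth between -0.006 and 0.006 m and z of cell2_plus in the frame of tube_mouth between -0.006 and 0.006 m and x of cell1_plus in the frame of tube_mouth between 0.0895 and 0.0945 m and y of cell1_plus in the frame of tube_mouth between -0.006 and 0.006 m and z of cell1_plus in the frame of tube_mouth between -0.006 and 0.006 m and contact force between rod and cell1 above 4 N))).
At the end, for the whole second after the job is handed in: The tube lies in both V-blocks (axis within 4 mm and 0.05 rad of theirs), open end away from the stop and closed end within 3 mm of it; both cells are in the tube plus nub first, each within 2.5 mm of fully home; the rod lies flat on the bench (its axis below 18 mm at both ends); all at rest (y of tube_center in the frame of jig between -0.004 and 0.004 m and z of tube_center in the frame of jig between 0.056 and 0.064 m and angle between the x axis of tube_center and the x axis of jig, either way round below 0.05 rad and x of tube_mouth in the frame of jig below 0 m and x of tube_center in the frame of jig above -0.0005 m and ((x of cell1_plus in the frame of tube_mouth between 0.1545 and 0.1595 m and y of cell1_plus in the frame of tube_mouth between -0.006 and 0.006 m and z of cell1_plus in the frame of tube_mouth between -0.006 and 0.006 m and x of cell2_plus in the frame of tube_mouth between 0.0895 and 0.0945 m and y of cell2_plus in the frame of tube_mouth between -0.006 and 0.006 m and z of cell2_plus in the frame of tube_mouth between -0.006 and 0.006 m) or (x of cell2_plus in the frame of tube_mouth between 0.1545 and 0.1595 m and y of cell2_plus in the frame of tube_mouth between -0.006 and 0.006 m and z of cell2_plus in the frame of tube_mouth between -0.006 and 0.006 m and x of cell1_plus in the frame of tube_mouth between 0.0895 and 0.0945 m and y of cell1_plus in the frame of tube_mouth between -0.006 and 0.006 m and z of cell1_plus in the frame of tube_mouth between -0.006 and 0.006 m)) and height (world z) of each of rod_grip, rod_head below 0.018 m and linear speed of each of tube, cell1, cell2, rod below 0.02 m/s); the robot touches nothing.
It fails at once if the tool pot is pushed or knocked (moved more than 20 mm) (distance of tool_pot from where it was at the start of the episode above 0.02 m).
It fails at once if the solder reel is pushed or knocked (moved more than 20 mm) (distance of solder_reel from where it was at the start of the episode above 0.02 m).
It fails at once if the multimeter is pushed or knocked (moved more than 20 mm) (distance of multimeter from where it was at the start of the episode above 0.02 m).
It fails at once if the screwdriver is pushed or knocked (moved more than 20 mm) (distance of screwdriver from where it was at the start of the episode above 0.02 m).
It also fails if it takes over 72 s, if anything falls off the work surface, if the arm or the gripper's body presses on something with over 40 N, if the wrist force passes 120 N, or if a joint passes its speed limit or range.

ROBOT

A 6-joint arm with a two-finger parallel gripper is mounted at the origin on the work surface. World frame = base frame: x ahead of the robot, y to its left, z up, the work surface at z = 0. Lengths are in m, angles in degrees, forces in N, time in s.
With the tool pointing down it reaches from about 0.4 to 0.825 m from the base axis. Payload 7 kg.
Tool frame: the origin (TCP) lies on the centre line of the jaws, within the pads' length; the fingertips stand 22 mm ahead of it and the grasp point (between the pads) lies 3 mm ahead of it; z points along the fingers, y is the line along which they close (so a half turn about z gives the same grasp; the last joint's range is limited). The gripper opens to 88 mm and grips with 3 to 60 N. Pads are 19 mm wide; open, the fingers measure 130 mm over their backs; the gripper's body (78 mm by 193 mm) begins 47 mm behind the grasp point.
Start: joints at [-52.133, 20.546, 0.682, 0, -70.136, -16.507], TCP at [0.246, -0.629, 0.249] pointing down, gripper open.
Joint ranges: [-176.03, 176.03], [-82.01, 121.73], [-58.28, 71.71], [-173.87, 95.51], [-174.79, -0.11], [-173.66, 173.66]. Speed limits (degrees/s): [136.94, 136.94, 172.46, 180, 180, 180].

INTERFACE

Orientations are given as [roll, pitch, yaw] about the fixed x, y, z axes, in that order (R = Rz(yaw) Ry(pitch) Rx(roll)).
In Python, from plant import get_state, cams, r gives the robot as it stands.
- The arm moves only by the tool apply_moves, never from a script. Its argument "targets" is a list of rows, each an object with "dp": the shift along the world's x, y, z in m, a list of three; "yaw": the turn about the world's z in degrees. In form: [{"dp": [x, y, z], "yaw": yaw}, ...]. A call has 1 to 20 rows; each row is the pose to reach, as a shift and turn from the pose commanded when the call began; what a row does not reach only later rows make up. A row lasts 1/12 s, in which the tool goes at most 41.7 mm and 7.16 degrees, less where a joint would pass 70% of its speed; a pose out of reach is approached as far as the arm can. A call with a gripper value outside its range is refused whole. "grip" is the gripper command: -1 is fully open, 1 is shut, values between are in proportion, set as the call begins (left out, the last holds). The fingers move at their own pace and stop on an object; "squeeze" is the grip in N (left out, the last holds). Time passes only in rows, so rows that repeat a pose let the fingers close. It gives the time, the measured TCP pose, the force, the opening and the grip force at its end, in the units of the state.
- get_state(): the state, without advancing time (a new reading comes with each control period).
- cams.capture(name): name is "side" or "top"; returns a dict with "image" (420x560x3 uint8, red, green, blue), "range_z" (420x560 float32, m along the optical axis (not along the pixel's ray), 0 where there is no reading), "fx", "fy", "cx", "cy" (pixels), "R" (3x3) and "t" (3): a world point X has camera coordinates R X + t. Camera axes: x right, y down, z forward; pixel columns grow to the right and rows downward; lengths in m; the calibration is good to about 2 mm. A picture is of the moment at which its call begins.
- r.close_job(): hands the job in; it is judged then, once.
The state is a dict: "time_s": time; "joints": joint angles; "qd": joint speeds; "joint_torque": joint torques, N m; "tcp_pos": TCP position; "eef_rot": TCP orientation; "contact_force": force on the tool from outside, world axes, zero at the start; "moment": the same for the moment, N m; "gripper_width": finger opening in m; "gripper_force": force on a finger pad.
Only numpy, scipy, OpenCV 4.12 (cv2) and the standard library are available. Lean on these libraries where they do the work, as an engineer would, in place of code of your own. Each camera call takes 0.05 s, during which the arm holds its last target. There are 200 camera calls.

## Working session

There is one attempt and no reset: what is moved stays moved. The work goes in short steps, Python scripts to look and compute and a tool call to move; the robot and the scene stay as the last step left them, time stands still between calls to the robot, and variables do not carry over. Pictures are saved under pics/ and viewed, at most 10 in all, crops included, and the job is handed in when it is done.

Besides the shell and the picture viewer there is one more tool, called after ">>>" as name([rows], argument=value, ...), one row to a line, values as JSON. apply_moves: Moves the arm, as the interface text tells. Its arguments: {"type":"object","properties":{"targets":{"type":"array","items":{"type":"object","properties":{"dp":{"type":"array","items":{"type":"number"}},"yaw":{"type":"number"}}}},"grip":{"type":"number"},"squeeze":{"type":"number"}},"required":["targets"]}

```bash
mkdir -p pics; ls; python3 - <<'E'
from plant import get_state,cams,r
import cv2,numpy as np,pickle
for n in("top","side"):
    c=cams.capture(n); pickle.dump(c,open(n+"0.pkl","wb"))
    cv2.imwrite(f"pics/{n}0.png",c["image"][:,:,::-1])
    print(n,c["fx"],c["cx"],c["cy"],c["R"].round(3).tolist(),c["t"].round(3).tolist())
print(get_state())
E
```

```text
pics
top 461.761811504511 281.7164317369452 207.9423422904448 [[0.018, -1.0, -0.004], [-0.972, -0.016, -0.234], [0.233, 0.008, -0.972]] [0.027, 0.594, 1.08]
side 527.6581912555373 277.3065449129449 214.7831526019658 [[-0.855, -0.518, 0.015], [-0.332, 0.526, -0.783], [0.398, -0.675, -0.622]] [0.526, 0.239, 1.403]
{'time_s': 0.1, 'joints': array([-5.21339422e+01,  2.05878664e+01,  6.39617418e-01, -1.87448490e-02,
       -7.01374085e+01, -1.65080064e+01]), 'qd': array([ 0.05342339, -0.10354419,  0.0093158 ,  0.05908505,  0.01705294,
        0.08541344]), 'joint_torque': array([-2.97423867e-03, -5.84162807e+01,  2.93750632e+01,  7.01554433e+00,
        1.01627066e-02, -7.85682209e-05]), 'tcp_pos': array([ 0.24567508, -0.62826168,  0.24771167]), 'eef_rot': array([ 1.79912866e+02, -7.44589427e-03, -1.58648325e+02]), 'contact_force': array([0.79917922, 0.10490122, 0.23648512]), 'moment': array([-0.01135977, -0.00164334,  0.01443771]), 'gripper_force': 0.0, 'gripper_width': 0.08752303094497921}
```

View pics/top0.png

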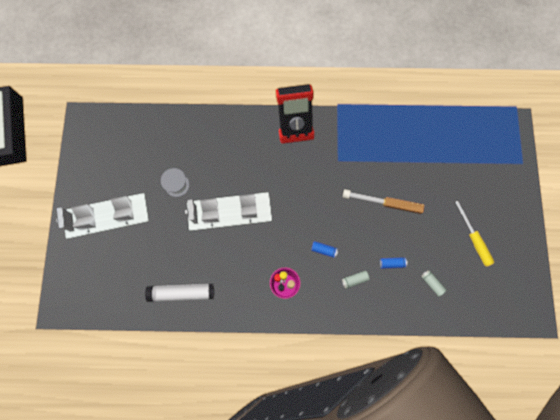

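View pics/side0.png

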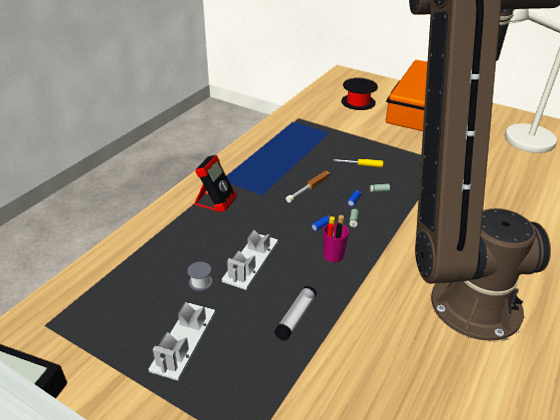

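The top view has two jigs, at (230,210) and (105,215); the one at (230,210) is nearer the base, and its stop is at the left. The tube is at (180,292). The grey-green cells are at (355,280) and (433,284), with blue decoys at (324,250) and (393,263). The rod runs from (347,194) to (424,208), head at the left. The pot is at (285,284) and the reel at (174,181). Next I measure these and make one close crop.

```bash
cat > h.py <<'E'
import cv2,numpy as np,pickle
def ray(c,u,v,z):
    d=c["R"].T@np.array([(u-c["cx"])/c["fx"],(v-c["cy"])/c["fy"],1]); o=-c["R"].T@c["t"]
    return o+d*(z-o[2])/d[2]
def pix(c,X):
    p=c["R"]@np.array(X)+c["t"]; return c["fx"]*p[0]/p[2]+c["cx"],c["fy"]*p[1]/p[2]+c["cy"]
def pts(c):
    v,u=np.mgrid[:420,:560]; Z=c["range_z"]
    P=np.stack([(u-c["cx"])/c["fx"]*Z,(v-c["cy"])/c["fy"]*Z,Z],-1)
    return (P-c["t"])@c["R"]
def box(c,m):
    (cx,cy),(w,h),a=cv2.minAreaRect(np.argwhere(m)[:,::-1].astype(np.float32)); return cv2.boxPoints(((cx,cy),(w,h),a)),w,h
def axis(P):
    m=P.mean(0); d=np.linalg.svd(P-m,full_matrices=False)[2][0]; t=(P-m)@d; return m,d,t.min(),t.max()
E
python3 - <<'E'
from h import *
c=pickle.load(open("top0.pkl","rb")); P=pts(c)
def reg(u0,v0,u1,v1,zmin):
    m=np.zeros((420,560),bool); m[v0:v1,u0:u1]=1; return m&(P[...,2]>zmin)&(c["range_z"]>0)
print("mat z",np.median(P[300:320,330:380,2]), "z at objs", P[292,180],P[280,355],P[284,433],P[205,405])
for n,b,z in [("tube",(135,275,225,310),.010),("cA",(336,265,374,293),.006),("cB",(414,265,452,303),.006),("rod",(335,182,432,218),.005),("jig",(178,185,280,238),.006),("jigtop",(178,185,280,238),.04),("pot",(260,262,308,305),.02),("reel",(155,160,195,200),.03),("meter",(270,80,320,146),.02),("drv",(450,195,500,270),.005)]:
    Q=P[reg(*b,z)]; m,d,a,e=axis(Q[:,:2]); print(n,len(Q),m.round(4),"ang",np.degrees(np.arctan2(d[1],d[0])).round(1),"len",(e-a).round(3),"ends",(m+a*d).round(3),(m+e*d).round(3),"z95",np.percentile(Q[:,2],95).round(3),"xr",np.percentile(Q[:,0],[1,99]).round(3),"yr",np.percentile(Q[:,1],[1,99]).round(3))
im=c["image"][:,:,::-1]
f=lambda u0,v0,w,h,s:cv2.resize(im[v0:v0+h,u0:u0+w],None,fx=s,fy=s,interpolation=cv2.INTER_CUBIC)
a=f(138,275,90,33,4.4);b=f(334,262,120,44,6.6);d=f(178,185,100,55,4)
W=800;o=np.zeros((600,W,3),np.uint8)
o[:a.shape[0],:a.shape[1]]=a;o[150:150+b.shape[0],:b.shape[1]]=b[:,:800];o[445:600,:400]=cv2.resize(d,(400,155))if 0 else d[30:185,:400];
rr=f(336,184,96,34,4);o[445:445+rr.shape[0],410:410+rr.shape[1]]=rr[:,:390]
o[0:145,400:800]=cv2.resize(pickle.load(open("side0.pkl","rb"))["image"][285:340,270:322,::-1],(400,145)) if 0 else 0
s=pickle.load(open("side0.pkl","rb"))["image"][280:342,265:325,::-1]; s=cv2.resize(s,(140,145)); o[0:145,420:560]=s
cv2.imwrite("pics/crop0.png",o)
E
```

```text
mat z 0.0012749589567150343 z at objs [0.38497342 0.28459457 0.03656021] [ 0.42248702 -0.14774309  0.02819358] [ 0.41640394 -0.34273943  0.02315791] [ 0.61839382 -0.28198472  0.02325151]
tube 1037 [0.3853 0.2886] ang 93.4 len 0.166 ends [0.39  0.206] [0.38  0.371] z95 0.041 xr [0.365 0.406] yr [0.208 0.37 ]
cA 288 [ 0.426  -0.1483] ang -72.2 len 0.092 ends [ 0.412 -0.104] [ 0.44  -0.191] z95 0.029 xr [0.404 0.453] yr [-0.181 -0.115]
cB 308 [ 0.42   -0.3433] ang -141.8 len 0.094 ends [ 0.455 -0.316] [ 0.381 -0.374] z95 0.029 xr [0.385 0.453] yr [-0.384 -0.309]
rod 752 [ 0.6304 -0.2387] ang 82.3 len 0.252 ends [ 0.615 -0.353] [ 0.649 -0.103] z95 0.026 xr [0.593 0.682] yr [-0.351 -0.118]
jig 2465 [0.5962 0.179 ] ang -84.3 len 0.263 ends [0.583 0.308] [0.609 0.047] z95 0.061 xr [0.551 0.654] yr [0.072 0.304]
jigtop 739 [0.5977 0.1991] ang -84.5 len 0.197 ends [0.588 0.3  ] [0.607 0.104] z95 0.075 xr [0.562 0.653] yr [0.105 0.303]
pot 512 [0.4135 0.0287] ang -89.0 len 0.068 ends [0.413 0.062] [ 0.414 -0.006] z95 0.14 xr [0.375 0.443] yr [-0.006  0.062]
reel 467 [0.6699 0.3208] ang -144.9 len 0.113 ends [0.697 0.34 ] [0.604 0.275] z95 0.052 xr [0.64  0.701] yr [0.291 0.35 ]
meter 1947 [0.8355 0.0081] ang 93.9 len 0.098 ends [ 0.839 -0.041] [0.832 0.056] z95 0.16 xr [0.791 0.889] yr [-0.038  0.054]
drv 665 [ 0.535  -0.4631] ang -171.6 len 0.199 ends [ 0.654 -0.446] [ 0.457 -0.475] z95 0.028 xr [0.463 0.65 ] yr [-0.528 -0.403]
```

View pics/crop0.png

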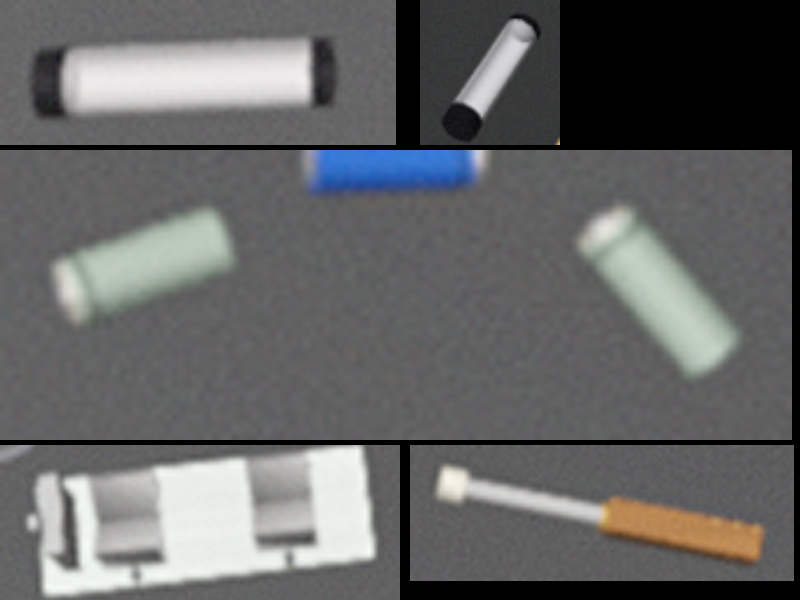

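The crop shows the tube's wide cap at left (36,80), towards +y, and its ring at right (325,70). Cell A's plus end is at left (65,290) and cell B's at top left (605,225). The rod head is at left (450,483), and the jig's stop plate is at left (50,520). The only look-alikes are the blue cells and the far jig. Now the refined measurement.

```bash
cat >> h.py <<'E'
def rect(P2):
    (x,y),(w,h),a=cv2.minAreaRect(P2.astype(np.float32)); 
    if w<h: w,h,a=h,w,a+90
    return np.array([x,y]),w,h,a
def line(c,m,z):
    """mask -> world points on plane z -> centre,heading(mod180),length,width"""
    v,u=np.nonzero(m); X=np.array([ray(c,a,b,z)[:2] for a,b in zip(u,v)])
    k,d,_,_=axis(X); t=(X-k)@d; s=(X-k)@np.array([-d[1],d[0]])
    # heading by fitting centre-line of mid part
    return k,np.degrees(np.arctan2(d[1],d[0]))%180,k+d*t.min(),k+d*t.max(),np.ptp(t),np.ptp(s)
def big(m):
    n,l,s,_=cv2.connectedComponentsWithStats(m.astype(np.uint8)); return l==1+s[1:,4].argmax()
E
python3 - <<'E'
from h import *
T=pickle.load(open("top0.pkl","rb"));S=pickle.load(open("side0.pkl","rb"))
def win(c,u0,v0,u1,v1):
    m=np.zeros((420,560),bool); m[v0:v1,u0:u1]=1; return m
def show(n,r): print(n,*[np.round(q,4) for q in r])
for nm,c in(("top",T),("side",S)):
    g=c["image"].max(2)
    im=c["image"].astype(int); blue=im[...,2]-im[...,0]>40
    W={"top":{"cA":(336,265,374,293),"cB":(414,265,452,303),"tube":(135,275,225,310),"rod":(335,182,432,218)},
       "side":{"cA":(343,206,366,226),"cB":(366,178,395,196),"tube":(270,280,322,342),"rod":(280,168,335,205)}}[nm]
    print(nm,"mat",np.median(g[T["image"].shape[0]//2-20:,300:340]) )
    for k,b in W.items():
        z={"c":.013,"t":.019,"r":.011}[k[0]]
        thr=110
        show(k,line(c,big(win(c,*b)&(g>thr)&~blue),z))
c=T;P=pts(c)
R=(P[...,0]>.53)&(P[...,0]<.68)&(P[...,1]>.05)&(P[...,1]<.32)&(np.hypot(P[...,0]-.67,P[...,1]-.32)>.045)
Z=P[...,2]
for n,lo,hi in(("plate",.007,.018),("vtop",.050,.060),("stop",.068,.08)):
    m=R&(Z>lo)&(Z<hi); 
    if n=="vtop":
        for a,b in((.08,.17),(.18,.26)):
            q=P[m&(P[...,1]>a)&(P[...,1]<b)][:,:2]; show("v",(*rect(q),q.mean(0),len(q)))
    else:
        q=P[m][:,:2]; show(n,(*rect(q),q.mean(0),len(q)))
w=big(win(c,178,185,280,238)&(c["image"].min(2)>190)); v,u=np.nonzero(w)
X=np.array([ray(c,a,b,.012)[:2] for a,b in zip(u,v)]); show("white",rect(X)); print(cv2.boxPoints(cv2.minAreaRect(X.astype(np.float32))).round(4).tolist())
for s in(P[...,2],): pass
# tube black ends from range silhouettes
m=big(win(c,135,270,225,312)&(Z>.012)); show("tubeR",line(c,m,.019)); q=P[m][:,:2];show("tubeRect",rect(q))
E
```

```text
top mat 100.0
cA [ 0.4265 -0.1505] 110.2439 [ 0.4141 -0.1168] [ 0.439  -0.1843] 0.072 0.0275
cB [ 0.4204 -0.3468] 40.2322 [ 0.448  -0.3234] [ 0.3931 -0.3699] 0.0719 0.0287
tube [0.3862 0.2877] 93.1745 [0.39   0.2186] [0.3822 0.3586] 0.1402 0.0421
rod [ 0.6317 -0.2354] 79.903 [ 0.6141 -0.3343] [ 0.6522 -0.1205] 0.2171 0.0271
side mat 61.0
cA [ 0.4263 -0.1512] 110.951 [ 0.4422 -0.1928] [ 0.4118 -0.1133] 0.0852 0.0248
cB [ 0.4211 -0.3498] 44.9955 [ 0.4476 -0.3233] [ 0.3947 -0.3762] 0.0748 0.0388
tube [0.3878 0.2749] 94.3639 [0.3937 0.1986] [0.3825 0.3446] 0.1464 0.038
rod [ 0.6347 -0.229 ] 81.516 [ 0.6176 -0.3441] [ 0.6519 -0.1136] 0.2331 0.034
plate [0.5963 0.1857] 0.2562 0.1443 96.9143 [0.595  0.1634] 1378
v [0.6061 0.125 ] 0.0548 0.0397 8.1466 [0.6066 0.1248] 134
v [0.5914 0.2326] 0.0557 0.0553 6.0136 [0.5931 0.2264] 144
stop [0.5867 0.2663] 0.0494 0.0157 7.3325 [0.5865 0.2645] 102
white [0.597  0.1831] 0.1084 0.0767 97.826
[[0.5516999959945679, 0.23149999976158142], [0.5663999915122986, 0.1242000013589859], [0.6424000263214111, 0.13459999859333038], [0.6276999711990356, 0.24199999868869781]]
tubeR [0.3861 0.2926] 93.306 [0.391  0.2086] [0.3813 0.3762] 0.1679 0.0384
tubeRect [0.3759 0.1981] 0.3492 0.0639 83.7834
```

>>> apply_moves([
  {"dp":[0.22,0.35,0],"yaw":72},
  {"dp":[0.22,0.35,0],"yaw":72},
  {"dp":[0.22,0.35,0],"yaw":72},
  {"dp":[0.22,0.35,0],"yaw":72},
  {"dp":[0.22,0.35,0],"yaw":72},
  {"dp":[0.22,0.35,0],"yaw":72},
  {"dp":[0.22,0.35,0],"yaw":72},
  {"dp":[0.22,0.35,0],"yaw":72},
  {"dp":[0.22,0.35,0],"yaw":72},
  {"dp":[0.23,0.6,0],"yaw":72},
  {"dp":[0.23,0.6,0],"yaw":72},
  {"dp":[0.23,0.6,0],"yaw":72},
  {"dp":[0.23,0.6,0],"yaw":72},
  {"dp":[0.23,0.6,0],"yaw":72},
  {"dp":[0.23,0.6,0],"yaw":72},
  {"dp":[0.23,0.6,0],"yaw":72},
  {"dp":[0.14,0.92,-0.1],"yaw":72},
  {"dp":[0.14,0.92,-0.1],"yaw":72},
  {"dp":[0.14,0.92,-0.1],"yaw":72},
  {"dp":[0.14,0.92,-0.1],"yaw":72},
], grip=-1, squeeze=20)

```text
time_s: 1.77
tcp_pos: [0.4315, 0.1266, 0.2001]
eef_rot: [-180.0, 0.0, -86.6]
contact_force: [0.4, 0.5, -0.3]
gripper_width: 0.0876
gripper_force: 0.0
```

```bash
python3 - <<'E'
from h import *
T=pickle.load(open("top0.pkl","rb")); im=T["image"].min(2).astype(float)
# plate long edges, subpixel, columns free of V-blocks/stop (world y)
def cross(col,v0,v1,thr):
    g=im[v0:v1,col]; up=np.nonzero((g[:-1]<thr)&(g[1:]>=thr))[0]; dn=np.nonzero((g[:-1]>=thr)&(g[1:]<thr))[0]
    if len(up)==0 or len(dn)==0: return None
    i,j=up[0],dn[-1]; return v0+i+(thr-g[i])/(g[i+1]-g[i]), v0+j+(g[j]-thr)/(g[j]-g[j+1])
A=[];B=[]
for u in list(range(193,268)):
    r=cross(u,185,238,150)
    if r: A.append(ray(T,u,r[0],.012)[:2]);B.append(ray(T,u,r[1],.012)[:2])
A=np.array(A);B=np.array(B)
def fit(A,n):
    for _ in range(4):
        k=np.polyfit(A[:,1],A[:,0],1); e=A[:,0]-np.polyval(k,A[:,1]); A=A[abs(e)<max(1.5*e.std(),.0006)]
    print(n,k.round(4),"head",(90-np.degrees(np.arctan(k[0]))).round(2),len(A),"rms",e.std().round(4)); return k
a=fit(A,"far");b=fit(B,"near"); y=.1756
print("x at y",y,np.polyval(a,y),np.polyval(b,y),"mid",(np.polyval(a,y)+np.polyval(b,y))/2)
# plate end edge (right) 
E=[]
for v in range(196,226):
    g=im[v,250:285]; d=np.nonzero((g[:-1]>=150)&(g[1:]<150))[0]
    if len(d): j=d[-1]; E.append(ray(T,250+j+(g[j]-150)/(g[j]-g[j+1]),v,.012)[:2])
E=np.array(E); k=np.polyfit(E[:,0],E[:,1],1); print("end edge heading normal",90+np.degrees(np.arctan(k[0])), "y at x=.6",np.polyval(k,.6+.0135))
E
```

```text
far [-0.1398  0.6624] head 97.96 47 rms 0.0008
near [-0.1381  0.5825] head 97.86 71 rms 0.0003
x at y 0.1756 0.6378559255631091 0.5582233379231222 mid 0.5980396317431156
end edge heading normal 89.65988317476358 y at x=.6 0.06960086207964164
```

>>> apply_moves([
  {"dp":[-0.045,0.166,-0.03],"yaw":0},
  {"dp":[-0.045,0.166,-0.03],"yaw":0},
  {"dp":[-0.045,0.166,-0.03],"yaw":0},
  {"dp":[-0.045,0.166,-0.03],"yaw":0},
  {"dp":[-0.045,0.166,-0.03],"yaw":0},
  {"dp":[-0.045,0.166,-0.1],"yaw":0},
  {"dp":[-0.045,0.166,-0.1],"yaw":0},
  {"dp":[-0.045,0.166,-0.1],"yaw":0},
])

```text
time_s: 2.43
tcp_pos: [0.385, 0.2882, 0.0957]
eef_rot: [179.7, -0.4, -86.7]
contact_force: [-0.6, -1.6, 0.3]
gripper_width: 0.0877
gripper_force: 0.0
```

>>> apply_moves([
  {"dp":[0,0,-0.035],"yaw":0},
  {"dp":[0,0,-0.06],"yaw":0},
  {"dp":[0,0,-0.07],"yaw":0},
  {"dp":[0,0,-0.07],"yaw":0},
  {"dp":[0,0,-0.07],"yaw":0},
])

```text
time_s: 2.85
tcp_pos: [0.3881, 0.2911, 0.0314]
eef_rot: [-180.0, -0.0, -86.6]
contact_force: [-0.3, 1.0, 1.1]
gripper_width: 0.0876
gripper_force: 0.0
```

>>> apply_moves([
  {"dp":[-0.002,0,-0.004],"yaw":0},
  {"dp":[-0.002,0,-0.004],"yaw":0},
  {"dp":[-0.002,0,-0.004],"yaw":0},
  {"dp":[-0.002,0,-0.004],"yaw":0},
  {"dp":[-0.002,0,-0.004],"yaw":0},
  {"dp":[-0.002,0,-0.004],"yaw":0},
  {"dp":[-0.002,0,-0.004],"yaw":0},
], grip=1, squeeze=20)

```text
time_s: 3.43
tcp_pos: [0.3857, 0.2911, 0.0267]
eef_rot: [-180.0, 0.0, -86.6]
contact_force: [0.2, 0.3, -0.3]
gripper_width: 0.047
gripper_force: 0.0
```

>>> apply_moves([
  {"dp":[0,0,0],"yaw":0},
  {"dp":[0,0,0],"yaw":0},
  {"dp":[0,0,0],"yaw":0},
  {"dp":[0,0,0],"yaw":0},
  {"dp":[0,0,0.02],"yaw":0},
  {"dp":[0,0,0.06],"yaw":0},
  {"dp":[0,0,0.1],"yaw":0},
  {"dp":[0,0,0.11],"yaw":0},
])

```text
time_s: 4.1
tcp_pos: [0.3872, 0.2929, 0.1418]
eef_rot: [-179.7, 0.3, -86.6]
contact_force: [0.4, 0.8, -2.6]
gripper_width: 0.0376
gripper_force: 20.0
```

>>> apply_moves([
  {"dp":[0.035,-0.02,0],"yaw":1},
  {"dp":[0.07,-0.04,0],"yaw":2},
  {"dp":[0.105,-0.06,0],"yaw":3},
  {"dp":[0.14,-0.08,0],"yaw":4},
  {"dp":[0.175,-0.1,0],"yaw":4.5},
  {"dp":[0.2,-0.115,0],"yaw":4.5},
  {"dp":[0.213,-0.1215,0],"yaw":4.5},
  {"dp":[0.213,-0.1215,-0.02],"yaw":4.5},
  {"dp":[0.213,-0.1215,-0.04],"yaw":4.5},
  {"dp":[0.213,-0.1215,-0.05],"yaw":4.5},
  {"dp":[0.213,-0.1215,-0.05],"yaw":4.5},
  {"dp":[0.213,-0.1215,-0.05],"yaw":4.5},
  {"dp":[0.213,-0.1215,-0.05],"yaw":4.5},
])

```text
time_s: 5.18
tcp_pos: [0.599, 0.1701, 0.0875]
eef_rot: [-179.9, 0.0, -82.1]
contact_force: [-0.7, 0.6, -2.0]
gripper_width: 0.0378
gripper_force: 20.0
```

```bash
python3 - <<'E'
from h import *
from plant import cams,get_state
o=np.zeros((420,800,3),np.uint8)
for n,b,x in(("top",(165,165,290,245),0),("side",(205,215,305,300),400)):
    c=cams.capture(n); pickle.dump(c,open(n+"1.pkl","wb")); p=c["image"][b[1]:b[3],b[0]:b[2],::-1]
    p=cv2.resize(p,(400,int(400*p.shape[0]/p.shape[1])),interpolation=cv2.INTER_CUBIC); o[:p.shape[0],x:x+400]=p
cv2.imwrite("pics/v1.png",o); s=get_state(); print(s["tcp_pos"],s["eef_rot"])
E
```

```text
[0.59910184 0.17021581 0.08787977] [-1.79891823e+02  3.81938006e-02 -8.20940704e+01]
```

View pics/v1.png

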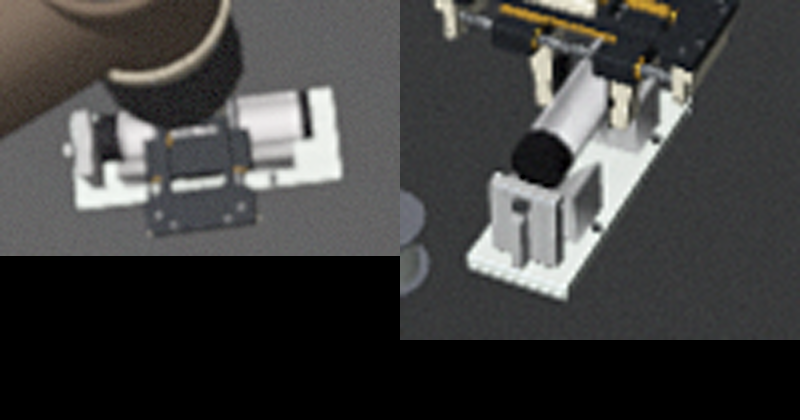

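The tube is over the V-blocks. Its cap (105,135) faces the stop at left and its ring (305,110) is at right, aligned. Next I lower it.

>>> apply_moves([
  {"dp":[0,0,-0.008],"yaw":0},
  {"dp":[0,0,-0.014],"yaw":0},
  {"dp":[0,0,-0.018],"yaw":0},
  {"dp":[0,0,-0.018],"yaw":0},
  {"dp":[0,0,-0.018],"yaw":0},
  {"dp":[0,0,-0.018],"yaw":0},
])

```text
time_s: 5.78
tcp_pos: [0.5988, 0.1696, 0.0685]
eef_rot: [-180.0, 0.0, -82.1]
contact_force: [1.1, -0.7, -2.7]
gripper_width: 0.0379
gripper_force: 20.0
```

>>> apply_moves([
  {"dp":[0,0,-0.0007],"yaw":0},
  {"dp":[0,0,-0.0015],"yaw":0},
  {"dp":[0,0,-0.0015],"yaw":0},
  {"dp":[0,0,-0.0015],"yaw":0},
])

```text
time_s: 6.12
tcp_pos: [0.5995, 0.1698, 0.0678]
eef_rot: [-179.9, 0.0, -82.1]
contact_force: [3.5, -0.1, 3.1]
gripper_width: 0.0374
gripper_force: 20.0
```

>>> apply_moves([
  {"dp":[0,0,0],"yaw":0},
  {"dp":[0,0,0],"yaw":0},
  {"dp":[0,0,0],"yaw":0},
  {"dp":[0,0,0],"yaw":0},
  {"dp":[0,0,0],"yaw":0},
  {"dp":[0,0,0],"yaw":0},
  {"dp":[0,0,0.03],"yaw":0},
  {"dp":[0,0,0.07],"yaw":0},
  {"dp":[0,0,0.1],"yaw":0},
  {"dp":[0,0,0.13],"yaw":0},
], grip=-1)

```text
time_s: 6.95
tcp_pos: [0.5985, 0.1694, 0.1988]
eef_rot: [-180.0, 0.0, -82.1]
contact_force: [0.5, -0.2, -0.2]
gripper_width: 0.087
gripper_force: 0.0
```

>>> apply_moves([
  {"dp":[-0.02,-0.035,0.02],"yaw":3},
  {"dp":[-0.037,-0.07,0.02],"yaw":6},
  {"dp":[-0.054,-0.105,0.02],"yaw":9},
  {"dp":[-0.071,-0.14,0.02],"yaw":12.4},
  {"dp":[-0.088,-0.175,0.02],"yaw":12.4},
  {"dp":[-0.105,-0.21,0.02],"yaw":12.4},
  {"dp":[-0.122,-0.245,0.02],"yaw":12.4},
  {"dp":[-0.139,-0.28,0],"yaw":12.4},
  {"dp":[-0.155,-0.315,-0.02],"yaw":12.4},
  {"dp":[-0.165,-0.34,-0.04],"yaw":12.4},
  {"dp":[-0.165,-0.34,-0.08],"yaw":12.4},
  {"dp":[-0.165,-0.34,-0.11],"yaw":12.4},
  {"dp":[-0.165,-0.34,-0.13],"yaw":12.4},
  {"dp":[-0.165,-0.34,-0.14],"yaw":12.4},
  {"dp":[-0.165,-0.34,-0.14],"yaw":12.4},
  {"dp":[-0.165,-0.34,-0.14],"yaw":12.4},
])

```text
time_s: 8.28
tcp_pos: [0.4333, -0.1706, 0.0568]
eef_rot: [179.9, 0.0, -69.7]
contact_force: [-0.6, -0.3, 0.6]
gripper_width: 0.0878
gripper_force: 0.0
```

```bash
python3 - <<'E'
from h import *
from plant import cams,get_state
T=cams.capture("top");pickle.dump(T,open("top2.pkl","wb"));P=pts(T);Z=P[...,2]
s=get_state(); print(s["tcp_pos"],s["eef_rot"])
o=cv2.resize(T["image"][165:245,165:290,::-1],(625,400),interpolation=cv2.INTER_CUBIC)
cv2.imwrite("pics/v2.png",o)
g=T["image"].min(2); m=np.zeros_like(g,bool); m[185:235,180:280]=1
# tube points: height above V tops
q=m&(Z>.062)&(Z<.09)&(P[...,1]<.255); X=P[q]
k,d,a,e=axis(X[:,:2]); h=np.degrees(np.arctan2(d[1],d[0]))%180
print("tube",k,h,k+a*d,k+e*d,np.percentile(X[:,2],90))
for y0 in np.arange(.1,.25,.02):
    w=X[abs(X[:,1]-y0)<.01]; print(y0.round(2),len(w),((w[:,0].min()+w[:,0].max())/2).round(4),np.ptp(w[:,0]).round(3),w[:,2].max().round(4))
E
```

```text
[ 0.43404595 -0.17047578  0.05756282] [-1.79983488e+02 -1.51482428e-02 -6.97223094e+01]
tube [0.59707581 0.16860058] 97.77270644843261 [0.60830818 0.08631079] [0.58600014 0.24974236] 0.0806354251870329
0.1 115 0.609 0.038 0.0847
0.12 117 0.606 0.036 0.0821
0.14 120 0.6033 0.037 0.084
0.16 118 0.5999 0.037 0.083
0.18 119 0.5983 0.04 0.0822
0.2 122 0.5956 0.038 0.0826
0.22 116 0.5929 0.039 0.0829
0.24 119 0.5901 0.038 0.0826
```

View pics/v2.png

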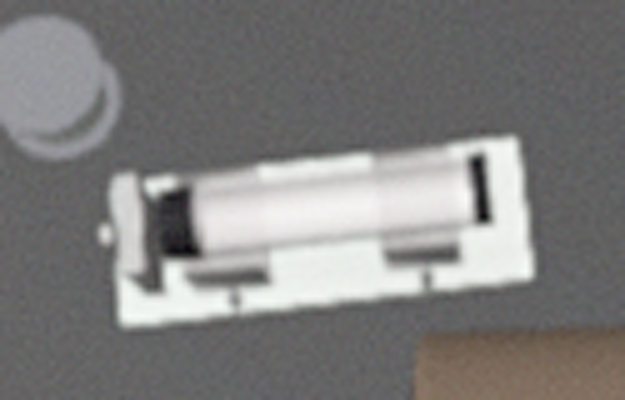

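The tube lies in the V, with its cap (178,222) a few mm short of the stop and its ring at (480,188). The measured axis is x=.5993 at y=.17, heading 97.7°. Next I pick up cell A.

>>> apply_moves([
  {"dp":[0,0,-0.02],"yaw":0},
  {"dp":[0,0,-0.032],"yaw":0},
  {"dp":[0,0,-0.032],"yaw":0},
  {"dp":[0,0,-0.032],"yaw":0},
])

```text
time_s: 8.67
tcp_pos: [0.434, -0.1704, 0.0258]
eef_rot: [-180.0, -0.0, -69.7]
contact_force: [0.8, -0.3, -0.4]
gripper_width: 0.0876
gripper_force: 0.0
```

>>> apply_moves([
  {"dp":[0,0,0],"yaw":0},
  {"dp":[0,0,0],"yaw":0},
  {"dp":[0,0,0],"yaw":0},
  {"dp":[0,0,0],"yaw":0},
  {"dp":[0,0,0],"yaw":0},
  {"dp":[0,0,0],"yaw":0},
  {"dp":[0,0,0],"yaw":0},
  {"dp":[0,0,0],"yaw":0},
  {"dp":[0,0,0],"yaw":0},
  {"dp":[0,0,0],"yaw":0},
  {"dp":[0,0,0],"yaw":0},
], grip=1, squeeze=20)

```text
time_s: 9.58
tcp_pos: [0.4336, -0.1705, 0.025]
eef_rot: [180.0, 0.0, -69.7]
contact_force: [-0.3, -0.9, -0.3]
gripper_width: 0.0253
gripper_force: 20.0
```

>>> apply_moves([
  {"dp":[0,0,0.03],"yaw":0},
  {"dp":[0,0,0.065],"yaw":0},
  {"dp":[0.02,0.01,0.1],"yaw":-3},
  {"dp":[0.05,0.03,0.1],"yaw":-6},
  {"dp":[0.08,0.055,0.1],"yaw":-9},
  {"dp":[0.11,0.08,0.1],"yaw":-12.6},
  {"dp":[0.14,0.105,0.1],"yaw":-12.6},
  {"dp":[0.165,0.135,0.1],"yaw":-12.6},
  {"dp":[0.18,0.165,0.09],"yaw":-12.6},
  {"dp":[0.186,0.185,0.07],"yaw":-12.6},
  {"dp":[0.186,0.19,0.055],"yaw":-12.6},
  {"dp":[0.186,0.19,0.046],"yaw":-12.6},
  {"dp":[0.186,0.19,0.046],"yaw":-12.6},
  {"dp":[0.186,0.19,0.046],"yaw":-12.6},
  {"dp":[0.186,0.19,0.046],"yaw":-12.6},
])

```text
time_s: 10.83
tcp_pos: [0.6199, 0.0188, 0.072]
eef_rot: [-179.9, -0.0, -82.4]
contact_force: [-0.0, -0.4, 0.1]
gripper_width: 0.0252
gripper_force: 20.0
```

```bash
cat > look.py <<'E'
from h import *
from plant import cams,get_state
import sys
tag=sys.argv[1]
s=get_state(); print(s["tcp_pos"].round(4),s["eef_rot"].round(2)); o=np.zeros((420,800,3),np.uint8)
for n,b,x in(("top",(185,175,305,245),0),("side",(215,205,325,300),400)):
    c=cams.capture(n); pickle.dump(c,open(n+tag+".pkl","wb")); p=c["image"][b[1]:b[3],b[0]:b[2],::-1]
    p=cv2.resize(p,(400,int(400*p.shape[0]/p.shape[1])),interpolation=cv2.INTER_CUBIC); o[:p.shape[0],x:x+400]=p
cv2.imwrite(f"pics/{tag}.png",o)
E
python3 look.py v3
```

```text
[0.6199 0.0188 0.072 ] [-1.7995e+02 -1.0000e-02 -8.2380e+01]
```

View pics/v3.png

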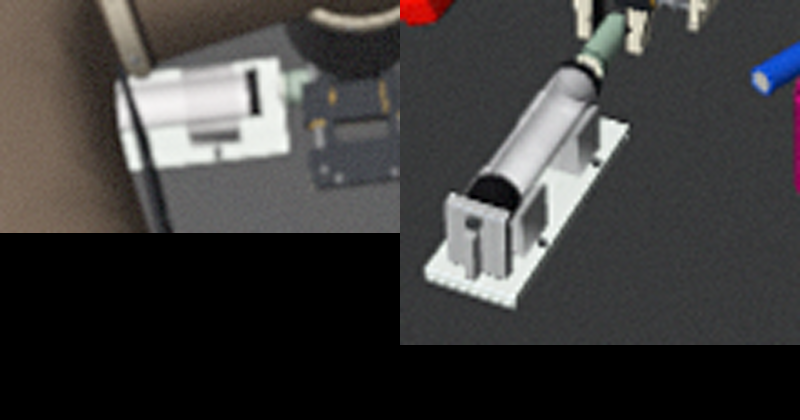

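Top view: the cell (293,85) is in line with the tube's ring (253,92). Side view: the nub (592,65) is right at the mouth and centred. I insert gently and watch the force.

>>> apply_moves([
  {"dp":[-0.001,0.007,0],"yaw":0},
  {"dp":[-0.0019,0.014,0],"yaw":0},
  {"dp":[-0.0024,0.018,0],"yaw":0},
  {"dp":[-0.0029,0.022,0],"yaw":0},
  {"dp":[-0.0035,0.026,0],"yaw":0},
  {"dp":[-0.0035,0.026,0],"yaw":0},
  {"dp":[-0.0035,0.026,0],"yaw":0},
])

```text
time_s: 11.52
tcp_pos: [0.6161, 0.0459, 0.071]
eef_rot: [180.0, -0.0, -82.3]
contact_force: [0.3, 0.3, -0.5]
gripper_width: 0.0255
gripper_force: 20.0
```

>>> apply_moves([
  {"dp":[-0.0009,0.007,0],"yaw":0},
  {"dp":[-0.0019,0.014,0],"yaw":0},
  {"dp":[-0.0028,0.021,0],"yaw":0},
  {"dp":[-0.0035,0.026,0],"yaw":0},
  {"dp":[-0.0038,0.028,0],"yaw":0},
  {"dp":[-0.0038,0.028,0],"yaw":0},
  {"dp":[-0.0038,0.028,0],"yaw":0},
])

```text
time_s: 12.1
tcp_pos: [0.6123, 0.0737, 0.071]
eef_rot: [180.0, -0.0, -82.3]
contact_force: [-0.3, 0.4, -1.1]
gripper_width: 0.0255
gripper_force: 20.0
```

>>> apply_moves([
  {"dp":[0,0,0],"yaw":0},
  {"dp":[0,0,0],"yaw":0},
  {"dp":[0,0,0],"yaw":0},
  {"dp":[0,0,0],"yaw":0},
  {"dp":[0,0,0],"yaw":0},
  {"dp":[0,0,0],"yaw":0},
  {"dp":[0,0,0.04],"yaw":0},
  {"dp":[0,0,0.08],"yaw":0},
  {"dp":[0,-0.01,0.11],"yaw":0},
  {"dp":[-0.02,-0.04,0.12],"yaw":-6},
  {"dp":[-0.035,-0.075,0.12],"yaw":-12},
  {"dp":[-0.05,-0.11,0.12],"yaw":-18},
  {"dp":[-0.065,-0.145,0.12],"yaw":-24},
  {"dp":[-0.08,-0.18,0.12],"yaw":-30},
], grip=-1)

```text
time_s: 13.27
tcp_pos: [0.5313, -0.1078, 0.1914]
eef_rot: [-180.0, 0.0, -112.6]
contact_force: [0.8, -1.0, 0.2]
gripper_width: 0.0875
gripper_force: 0.0
```

```bash
python3 look.py v4; python3 - <<'E'
from h import *
for nm,b in(("top",(414,265,452,303)),("side",(366,178,395,196))):
    c=pickle.load(open(nm+"v4.pkl","rb")); im=c["image"].astype(int); m=np.zeros((420,560),bool); m[b[1]:b[3],b[0]:b[2]]=1
    M=big(m&(im.max(2)>118)&(im[...,2]-im[...,0]<40)); print(nm,*[np.round(q,4) for q in line(c,M,.013)], rect(np.array([ray(c,a,b,.013)[:2] for b,a in np.argwhere(M)])))
E
```

```text
[ 0.5313 -0.1078  0.1914] [-1.7996e+02  2.0000e-02 -1.1260e+02]
top [ 0.4202 -0.3468] 39.6488 [ 0.4479 -0.3238] [ 0.3938 -0.3686] 0.0703 0.0272 (array([ 0.42092383, -0.34623995]), 0.07028886675834656, 0.027145501226186752, 39.76174545288086)
side [ 0.4208 -0.3499] 46.0309 [ 0.4471 -0.3226] [ 0.3951 -0.3766] 0.075 0.0387 (array([ 0.42170262, -0.35043469]), 0.07435762882232666, 0.03701958432793617, 43.32437515258789)
```

View pics/v4.png

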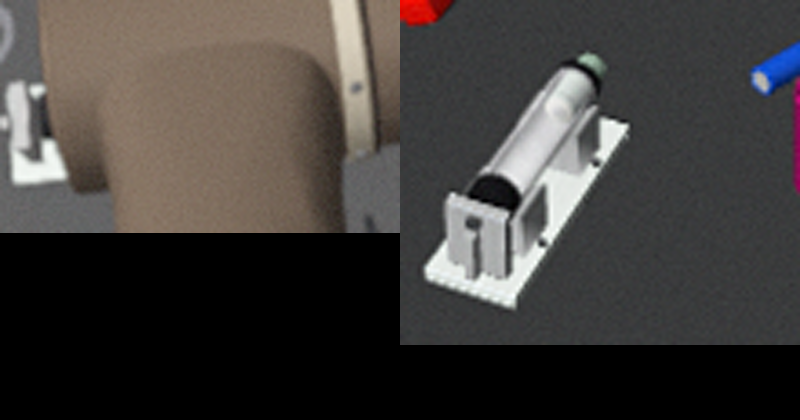

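Cell 1 rests in the tube with its tail sticking out at (593,65). Now cell B.

>>> apply_moves([
  {"dp":[-0.016,-0.032,0],"yaw":-7},
  {"dp":[-0.032,-0.064,0],"yaw":-14},
  {"dp":[-0.048,-0.096,0],"yaw":-21},
  {"dp":[-0.064,-0.128,0],"yaw":-27.5},
  {"dp":[-0.08,-0.16,0],"yaw":-27.5},
  {"dp":[-0.096,-0.192,-0.02],"yaw":-27.5},
  {"dp":[-0.112,-0.224,-0.04],"yaw":-27.5},
  {"dp":[-0.1265,-0.2545,-0.07],"yaw":-27.5},
  {"dp":[-0.1265,-0.2545,-0.1],"yaw":-27.5},
  {"dp":[-0.1265,-0.2545,-0.13],"yaw":-27.5},
  {"dp":[-0.1265,-0.2545,-0.14],"yaw":-27.5},
  {"dp":[-0.1265,-0.2545,-0.14],"yaw":-27.5},
  {"dp":[-0.1265,-0.2545,-0.14],"yaw":-27.5},
])

```text
time_s: 14.45
tcp_pos: [0.4065, -0.3609, 0.0515]
eef_rot: [180.0, -0.0, -139.8]
contact_force: [0.8, -0.5, 0.6]
gripper_width: 0.0876
gripper_force: 0.0
```

>>> apply_moves([
  {"dp":[-0.0015,0,-0.02],"yaw":0},
  {"dp":[-0.0015,0,-0.026],"yaw":0},
  {"dp":[-0.0015,0,-0.026],"yaw":0},
  {"dp":[-0.0015,0,-0.026],"yaw":0},
])

```text
time_s: 14.78
tcp_pos: [0.4052, -0.361, 0.0263]
eef_rot: [-179.9, 0.0, -139.8]
contact_force: [-0.2, -0.5, 0.5]
gripper_width: 0.0878
gripper_force: 0.0
```

>>> apply_moves([
  {"dp":[0,0,0],"yaw":0},
  {"dp":[0,0,0],"yaw":0},
  {"dp":[0,0,0],"yaw":0},
  {"dp":[0,0,0],"yaw":0},
  {"dp":[0,0,0],"yaw":0},
  {"dp":[0,0,0],"yaw":0},
  {"dp":[0,0,0],"yaw":0},
  {"dp":[0,0,0],"yaw":0},
  {"dp":[0,0,0],"yaw":0},
  {"dp":[0,0,0],"yaw":0},
  {"dp":[0,0,0],"yaw":0},
], grip=1, squeeze=20)

```text
time_s: 15.7
tcp_pos: [0.4043, -0.361, 0.025]
eef_rot: [180.0, -0.0, -139.8]
contact_force: [-0.2, 0.3, 0.6]
gripper_width: 0.0257
gripper_force: 20.0
```

>>> apply_moves([
  {"dp":[0,0,0.03],"yaw":0},
  {"dp":[0,0,0.065],"yaw":0},
  {"dp":[0.015,0.025,0.09],"yaw":6},
  {"dp":[0.035,0.058,0.1],"yaw":12},
  {"dp":[0.054,0.09,0.1],"yaw":19},
  {"dp":[0.074,0.122,0.1],"yaw":26},
  {"dp":[0.094,0.154,0.1],"yaw":33},
  {"dp":[0.114,0.186,0.1],"yaw":40},
  {"dp":[0.134,0.218,0.1],"yaw":47},
  {"dp":[0.154,0.25,0.1],"yaw":53},
  {"dp":[0.174,0.282,0.09],"yaw":57.5},
  {"dp":[0.194,0.314,0.08],"yaw":57.5},
  {"dp":[0.21,0.34,0.07],"yaw":57.5},
  {"dp":[0.2185,0.356,0.055],"yaw":57.5},
  {"dp":[0.2185,0.356,0.046],"yaw":57.5},
  {"dp":[0.2185,0.356,0.046],"yaw":57.5},
  {"dp":[0.2185,0.356,0.046],"yaw":57.5},
  {"dp":[0.2185,0.356,0.046],"yaw":57.5},
])

```text
time_s: 17.2
tcp_pos: [0.6226, -0.0058, 0.0716]
eef_rot: [-180.0, -0.0, -82.4]
contact_force: [0.2, 0.9, -0.1]
gripper_width: 0.0257
gripper_force: 20.0
```

```bash
python3 look.py v5
```

```text
[ 0.6226 -0.0058  0.0716] [-1.7999e+02 -1.0000e-02 -8.2380e+01]
```

View pics/v5.png

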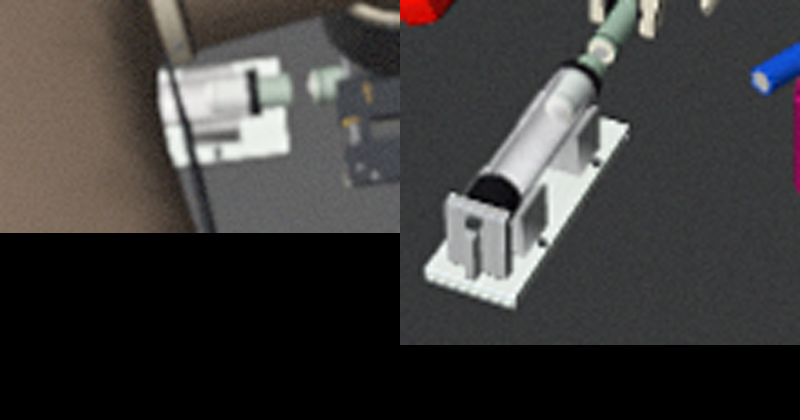

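The second cell (325,83) is in line behind the first (278,88). I push it in.

>>> apply_moves([
  {"dp":[-0.001,0.007,0],"yaw":0},
  {"dp":[-0.0018,0.014,0],"yaw":0},
  {"dp":[-0.0027,0.021,0],"yaw":0},
  {"dp":[-0.0036,0.028,0],"yaw":0},
  {"dp":[-0.0045,0.035,0],"yaw":0},
  {"dp":[-0.0054,0.042,0],"yaw":0},
  {"dp":[-0.0063,0.049,0],"yaw":0},
  {"dp":[-0.0063,0.049,0],"yaw":0},
  {"dp":[-0.0063,0.049,0],"yaw":0},
])

```text
time_s: 18.05
tcp_pos: [0.6164, 0.0447, 0.071]
eef_rot: [180.0, 0.0, -82.3]
contact_force: [0.2, 0.0, -0.2]
gripper_width: 0.0254
gripper_force: 20.0
```

>>> apply_moves([
  {"dp":[-0.0009,0.007,0],"yaw":0},
  {"dp":[-0.0018,0.014,0],"yaw":0},
  {"dp":[-0.0028,0.021,0],"yaw":0},
  {"dp":[-0.0037,0.028,0],"yaw":0},
  {"dp":[-0.004,0.031,0],"yaw":0},
  {"dp":[-0.004,0.031,0],"yaw":0},
  {"dp":[-0.004,0.031,0],"yaw":0},
])

```text
time_s: 18.63
tcp_pos: [0.6125, 0.0754, 0.0711]
eef_rot: [-180.0, 0.0, -82.3]
contact_force: [-0.4, -0.5, -1.1]
gripper_width: 0.0254
gripper_force: 20.0
```

>>> apply_moves([
  {"dp":[0,0,0],"yaw":0},
  {"dp":[0,0,0],"yaw":0},
  {"dp":[0,0,0],"yaw":0},
  {"dp":[0,0,0],"yaw":0},
  {"dp":[0,0,0],"yaw":0},
  {"dp":[0,0,0],"yaw":0},
  {"dp":[0,0,0.04],"yaw":0},
  {"dp":[0,0,0.08],"yaw":0},
  {"dp":[0,-0.01,0.1],"yaw":0},
  {"dp":[0,-0.05,0.1],"yaw":-4},
  {"dp":[0,-0.09,0.1],"yaw":-8},
  {"dp":[0,-0.13,0.1],"yaw":-16},
  {"dp":[0,-0.17,0.1],"yaw":-16},
  {"dp":[0,-0.21,0.1],"yaw":-16},
], grip=-1)

```text
time_s: 19.8
tcp_pos: [0.6122, -0.1367, 0.1714]
eef_rot: [-180.0, 0.0, -98.4]
contact_force: [0.3, -0.7, 0.2]
gripper_width: 0.0876
gripper_force: 0.0
```

```bash
python3 look.py v6; python3 - <<'E'
from h import *
for nm,b in(("top",(335,182,432,218)),("side",(280,168,335,205))):
    c=pickle.load(open(nm+"0.pkl","rb")); im=c["image"].astype(int); m=np.zeros((420,560),bool); m[b[1]:b[3],b[0]:b[2]]=1
    H=big(m&(im[...,0]-im[...,2]>50)); W=big(m&(im.min(2)>200))if nm=="top" else big(m&(im.min(2)>190))
    hv=rect(np.array([ray(c,a,b,.011)[:2] for b,a in np.argwhere(H)])); k=line(c,H,.011)
    w=np.argwhere(W).mean(0)[::-1]; wc=ray(c,*w,.011)[:2]
    d=wc-k[0]; print(nm,"handle",np.round(hv[0],4),[round(float(q),4) for q in hv[1:]],k[0].round(4),"headc",wc.round(4),"sep",np.hypot(*d).round(4),"heading",np.degrees(np.arctan2(d[1],d[0])).round(2),W.sum())
E
```

```text
[ 0.6122 -0.1367  0.1714] [-1.7997e+02  1.0000e-02 -9.8400e+01]
top handle [ 0.6225 -0.281 ] [0.1057, 0.0251, 78.6424] [ 0.6224 -0.2813] headc [ 0.6448 -0.165 ] sep 0.1184 heading 79.12 91
side handle [ 0.6262 -0.2819] [0.1255, 0.0314, 84.4871] [ 0.625  -0.2856] headc [ 0.6519 -0.1354] sep 0.1526 heading 79.85 27
```

View pics/v6.png

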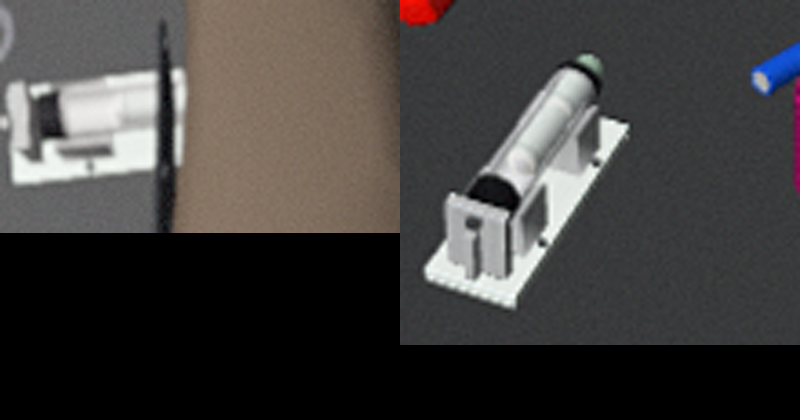

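Both cells are in the tube, the second's tail sticking out at (590,62). Now I pick up the rod.

>>> apply_moves([
  {"dp":[0.004,-0.03,0],"yaw":-2.5},
  {"dp":[0.008,-0.065,-0.02],"yaw":-2.5},
  {"dp":[0.012,-0.1,-0.05],"yaw":-2.5},
  {"dp":[0.0147,-0.1217,-0.08],"yaw":-2.5},
  {"dp":[0.0147,-0.1217,-0.11],"yaw":-2.5},
  {"dp":[0.0147,-0.1217,-0.12],"yaw":-2.5},
  {"dp":[0.0147,-0.1217,-0.12],"yaw":-2.5},
  {"dp":[0.0147,-0.1217,-0.12],"yaw":-2.5},
])

```text
time_s: 20.57
tcp_pos: [0.6276, -0.2561, 0.0516]
eef_rot: [180.0, -0.0, -100.8]
contact_force: [-0.1, -0.0, 0.6]
gripper_width: 0.0882
gripper_force: 0.0
```

>>> apply_moves([
  {"dp":[0,0,-0.02],"yaw":0},
  {"dp":[0,0,-0.0255],"yaw":0},
  {"dp":[0,0,-0.0255],"yaw":0},
  {"dp":[0,0,-0.0255],"yaw":0},
])

```text
time_s: 20.9
tcp_pos: [0.628, -0.2562, 0.0271]
eef_rot: [-179.9, -0.0, -100.8]
contact_force: [-0.3, 0.0, -0.6]
gripper_width: 0.0873
gripper_force: 0.0
```

>>> apply_moves([
  {"dp":[0,0,0],"yaw":0},
  {"dp":[0,0,0],"yaw":0},
  {"dp":[0,0,0],"yaw":0},
  {"dp":[0,0,0],"yaw":0},
  {"dp":[0,0,0],"yaw":0},
  {"dp":[0,0,0],"yaw":0},
  {"dp":[0,0,0],"yaw":0},
  {"dp":[0,0,0],"yaw":0},
  {"dp":[0,0,0],"yaw":0},
  {"dp":[0,0,0],"yaw":0},
  {"dp":[0,0,0],"yaw":0},
  {"dp":[0,0,0],"yaw":0},
], grip=1, squeeze=40)

```text
time_s: 21.9
tcp_pos: [0.6271, -0.2567, 0.0255]
eef_rot: [180.0, -0.0, -100.8]
contact_force: [-0.7, -0.5, 0.0]
gripper_width: 0.0214
gripper_force: 40.0
```

>>> apply_moves([
  {"dp":[0,0,0.03],"yaw":0},
  {"dp":[0,0,0.06],"yaw":0},
  {"dp":[0,0.01,0.08],"yaw":5},
  {"dp":[0.001,0.04,0.08],"yaw":10},
  {"dp":[0.003,0.07,0.08],"yaw":15},
  {"dp":[0.005,0.1,0.08],"yaw":18.5},
  {"dp":[0.0065,0.13,0.08],"yaw":18.5},
  {"dp":[0.0067,0.16,0.07],"yaw":18.5},
  {"dp":[0.0068,0.1725,0.055],"yaw":18.5},
  {"dp":[0.0068,0.1725,0.047],"yaw":18.5},
  {"dp":[0.0068,0.1725,0.047],"yaw":18.5},
  {"dp":[0.0068,0.1725,0.047],"yaw":18.5},
  {"dp":[0.0068,0.1725,0.047],"yaw":18.5},
])

```text
time_s: 22.98
tcp_pos: [0.6343, -0.0851, 0.073]
eef_rot: [-180.0, -0.0, -82.4]
contact_force: [-0.2, 0.0, -0.7]
gripper_width: 0.0216
gripper_force: 40.0
```

```bash
sed -i 's/305,245/335,245/' look.py; python3 look.py v7
```

```text
[ 0.6343 -0.0851  0.073 ] [-1.7998e+02 -2.0000e-02 -8.2380e+01]
```

View pics/v7.png

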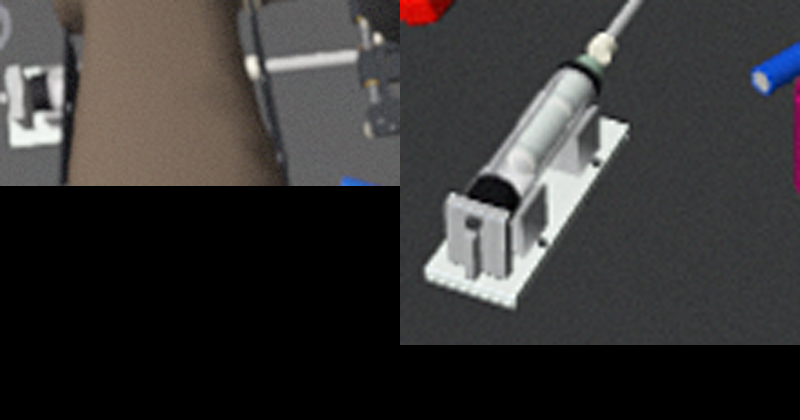

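The rod head (602,45) is in line with the cell's tail (590,62). I push.

>>> apply_moves([
  {"dp":[-0.0011,0.008,0],"yaw":0},
  {"dp":[-0.0022,0.016,0],"yaw":0},
  {"dp":[-0.0033,0.024,0],"yaw":0},
  {"dp":[-0.0043,0.032,0],"yaw":0},
  {"dp":[-0.0054,0.04,0],"yaw":0},
  {"dp":[-0.0065,0.048,0],"yaw":0},
  {"dp":[-0.0073,0.054,0],"yaw":0},
  {"dp":[-0.0073,0.054,0],"yaw":0},
])

```text
time_s: 23.75
tcp_pos: [0.6266, -0.0286, 0.0726]
eef_rot: [-180.0, 0.0, -82.3]
contact_force: [-0.7, 0.3, -1.8]
gripper_width: 0.0215
gripper_force: 40.0
```

>>> apply_moves([
  {"dp":[-0.0005,0.004,0],"yaw":0},
  {"dp":[-0.001,0.008,0],"yaw":0},
  {"dp":[-0.0014,0.01,0],"yaw":0},
  {"dp":[-0.0016,0.012,0],"yaw":0},
  {"dp":[-0.0016,0.012,0],"yaw":0},
])

```text
time_s: 24.17
tcp_pos: [0.6251, -0.0181, 0.0725]
eef_rot: [180.0, -0.0, -82.3]
contact_force: [-0.6, -0.9, -1.2]
gripper_width: 0.0216
gripper_force: 40.0
```

>>> apply_moves([
  {"dp":[-0.0003,0.002,0],"yaw":0},
  {"dp":[-0.0005,0.004,0],"yaw":0},
  {"dp":[-0.0008,0.006,0],"yaw":0},
  {"dp":[-0.0008,0.006,0],"yaw":0},
  {"dp":[-0.0008,0.006,0],"yaw":0},
])

```text
time_s: 24.58
tcp_pos: [0.6243, -0.0122, 0.0725]
eef_rot: [180.0, -0.0, -82.3]
contact_force: [0.7, -2.8, -0.8]
gripper_width: 0.0218
gripper_force: 40.0
```

>>> apply_moves([
  {"dp":[-0.0002,0.0015,0],"yaw":0},
  {"dp":[-0.0004,0.003,0],"yaw":0},
  {"dp":[-0.0004,0.003,0],"yaw":0},
  {"dp":[-0.0004,0.003,0],"yaw":0},
])

```text
time_s: 24.92
tcp_pos: [0.6237, -0.0119, 0.0728]
eef_rot: [179.9, -0.2, -82.4]
contact_force: [2.7, -15.7, -0.8]
gripper_width: 0.0217
gripper_force: 40.0
```

>>> apply_moves([
  {"dp":[-0.0001,0.0006,0],"yaw":0},
  {"dp":[-0.0001,0.0006,0],"yaw":0},
  {"dp":[-0.0001,0.0006,0],"yaw":0},
  {"dp":[-0.0001,0.0006,0],"yaw":0},
])

```text
time_s: 25.25
tcp_pos: [0.6236, -0.0118, 0.0728]
eef_rot: [179.9, -0.2, -82.4]
contact_force: [3.1, -19.6, -0.8]
gripper_width: 0.0211
gripper_force: 40.0
```

```bash
python3 - <<'E'
from h import *
from plant import cams,get_state
s=get_state(); print(s["contact_force"],s["tcp_pos"])
c=cams.capture("side");pickle.dump(c,open("side8.pkl","wb"))
o=np.array([.5993,.17]);
# brightness profile along tube axis top-line seen from side, before (v7) and now
for f in("sidev7.pkl","side8.pkl"):
    d=pickle.load(open(f,"rb"));g=cv2.cvtColor(d["image"],cv2.COLOR_RGB2GRAY).astype(np.float32)
    out=[]
    for y in np.arange(.07,.285,.003):
        x=.5993-.1355*(y-.17); u,v=pix(d,(x,y,.079)); out.append(int(cv2.getRectSubPix(g,(1,1),(u,v))[0,0]))
    print(f,dict(zip((np.arange(70,285,3)).tolist(),out)))
E
```

```text
[  3.05246913 -19.62209779  -0.82431383] [ 0.62359727 -0.01182981  0.07279106]
sidev7.pkl {70: 127, 73: 95, 76: 111, 79: 142, 82: 141, 85: 110, 88: 58, 91: 23, 94: 32, 97: 121, 100: 183, 103: 215, 106: 220, 109: 220, 112: 219, 115: 222, 118: 225, 121: 219, 124: 218, 127: 207, 130: 210, 133: 218, 136: 220, 139: 224, 142: 223, 145: 220, 148: 214, 151: 216, 154: 215, 157: 219, 160: 217, 163: 220, 166: 218, 169: 216, 172: 215, 175: 218, 178: 217, 181: 219, 184: 221, 187: 217, 190: 214, 193: 202, 196: 208, 199: 212, 202: 225, 205: 222, 208: 229, 211: 219, 214: 203, 217: 188, 220: 184, 223: 184, 226: 190, 229: 181, 232: 106, 235: 50, 238: 20, 241: 21, 244: 22, 247: 22, 250: 21, 253: 20, 256: 17, 259: 16, 262: 77, 265: 155, 268: 190, 271: 196, 274: 190, 277: 163, 280: 139, 283: 139}
side8.pkl {70: 55, 73: 54, 76: 56, 79: 54, 82: 54, 85: 52, 88: 55, 91: 48, 94: 36, 97: 24, 100: 30, 103: 83, 106: 142, 109: 178, 112: 186, 115: 188, 118: 188, 121: 203, 124: 210, 127: 215, 130: 211, 133: 219, 136: 213, 139: 216, 142: 217, 145: 220, 148: 221, 151: 223, 154: 217, 157: 218, 160: 216, 163: 219, 166: 217, 169: 216, 172: 218, 175: 220, 178: 219, 181: 217, 184: 207, 187: 206, 190: 216, 193: 222, 196: 223, 199: 216, 202: 217, 205: 215, 208: 220, 211: 218, 214: 222, 217: 214, 220: 217, 223: 215, 226: 219, 229: 219, 232: 223, 235: 217, 238: 196, 241: 99, 244: 37, 247: 20, 250: 23, 253: 22, 256: 19, 259: 12, 262: 79, 265: 153, 268: 188, 271: 196, 274: 191, 277: 165, 280: 138, 283: 141}
```

>>> apply_moves([
  {"dp":[0.0003,-0.002,0],"yaw":0},
  {"dp":[0.0007,-0.005,0],"yaw":0},
  {"dp":[0.0016,-0.012,0],"yaw":0},
  {"dp":[0.0035,-0.026,0],"yaw":0},
  {"dp":[0.0057,-0.042,0],"yaw":0},
  {"dp":[0.0079,-0.058,0],"yaw":0},
  {"dp":[0.0102,-0.0756,0],"yaw":0},
  {"dp":[0.0085,-0.1,0.02],"yaw":-4},
  {"dp":[0.0085,-0.13,0.03],"yaw":-9},
  {"dp":[0.007,-0.165,0.03],"yaw":-13},
  {"dp":[0.006,-0.2,0.03],"yaw":-18.5},
  {"dp":[0.005,-0.23,0.02],"yaw":-18.5},
  {"dp":[0.0034,-0.248,0],"yaw":-18.5},
  {"dp":[0.0034,-0.248,-0.025],"yaw":-18.5},
  {"dp":[0.0034,-0.248,-0.04],"yaw":-18.5},
  {"dp":[0.0034,-0.248,-0.04],"yaw":-18.5},
  {"dp":[0.0034,-0.248,-0.04],"yaw":-18.5},
  {"dp":[0.0034,-0.248,-0.04],"yaw":-18.5},
])

```text
time_s: 26.8
tcp_pos: [0.628, -0.2569, 0.0336]
eef_rot: [-179.9, -0.0, -100.8]
contact_force: [0.6, 0.6, -0.1]
gripper_width: 0.0219
gripper_force: 40.0
```

>>> apply_moves([
  {"dp":[0,0,-0.003],"yaw":0},
  {"dp":[0,0,-0.006],"yaw":0},
  {"dp":[0,0,-0.0072],"yaw":0},
  {"dp":[0,0,-0.0072],"yaw":0},
  {"dp":[0,0,-0.0072],"yaw":0},
])

```text
time_s: 27.22
tcp_pos: [0.6274, -0.2564, 0.0256]
eef_rot: [-180.0, -0.0, -100.8]
contact_force: [1.0, 0.7, -1.3]
gripper_width: 0.0214
gripper_force: 40.0
```

Release, lift, then swing away from the camera's view of the jig.

>>> apply_moves([
  {"dp":[0,0,0],"yaw":0},
  {"dp":[0,0,0],"yaw":0},
  {"dp":[0,0,0],"yaw":0},
  {"dp":[0,0,0],"yaw":0},
  {"dp":[0,0,0],"yaw":0},
  {"dp":[0,0,0],"yaw":0},
  {"dp":[0,0,0],"yaw":0},
  {"dp":[0,0,0.03],"yaw":0},
  {"dp":[0,0,0.07],"yaw":0},
  {"dp":[0,0,0.11],"yaw":0},
  {"dp":[0,0,0.15],"yaw":0},
  {"dp":[-0.02,-0.03,0.17],"yaw":0},
  {"dp":[-0.04,-0.06,0.17],"yaw":0},
  {"dp":[-0.07,-0.09,0.17],"yaw":0},
  {"dp":[-0.1,-0.12,0.17],"yaw":0},
  {"dp":[-0.12,-0.15,0.17],"yaw":0},
  {"dp":[-0.14,-0.18,0.17],"yaw":0},
  {"dp":[-0.14,-0.18,0.17],"yaw":0},
  {"dp":[-0.14,-0.18,0.17],"yaw":0},
  {"dp":[-0.14,-0.18,0.17],"yaw":0},
], grip=-1)

```text
time_s: 28.88
tcp_pos: [0.487, -0.4367, 0.1953]
eef_rot: [-180.0, 0.0, -100.9]
contact_force: [0.2, 0.5, 0.1]
gripper_width: 0.0878
gripper_force: 0.0
```

```bash
python3 - <<'E'
from h import *
from plant import cams,get_state
T=cams.capture("top");S=cams.capture("side");P=pts(T);Z=P[...,2];im=T["image"].astype(int)
print(get_state()["tcp_pos"])
g=cv2.cvtColor(T["image"],cv2.COLOR_RGB2GRAY).astype(np.float32); gs=cv2.cvtColor(S["image"],cv2.COLOR_RGB2GRAY).astype(np.float32)
for n,d,G in(("top",T,g),("side",S,gs)):
    out={}
    for y in list(range(82,112,3))+list(range(235,275,3)):
        yy=y/1e3;u,v=pix(d,(.5993-.1355*(yy-.17),yy,.079)); out[y]=int(cv2.getRectSubPix(G,(1,1),(u,v))[0,0])
    print(n,out)
m=np.zeros((420,560),bool);m[185:235,180:280]=1
X=P[m&(Z>.062)&(Z<.09)&(P[...,1]<.255)]
for y0 in(.11,.14,.17,.2,.23):
    w=X[abs(X[:,1]-y0)<.012]; 
    if len(w): print(y0,((w[:,0].min()+w[:,0].max())/2).round(4),np.percentile(w[:,2],90).round(4))
m[:]=0;m[180:225,330:435]=1
H=big(m&(im[...,0]-im[...,2]>50)); W=big(m&(im.min(2)>200)); k=line(T,H,.011)
print("rod handle",k[0].round(4),round(k[1],1),"z",np.percentile(Z[H],[50,90]).round(3),"headz",np.percentile(Z[W],[50,90]).round(3),"headc",ray(T,*np.argwhere(W).mean(0)[::-1],.011).round(4))
T0=pickle.load(open("top0.pkl","rb"))["range_z"]
H0=np.percentile(pts(pickle.load(open("top0.pkl","rb")))[...,2][W],[50,90]); print("initial z there",H0)
E
```

```text
[ 0.48781439 -0.43589842  0.19535888]
top {82: 238, 85: 237, 88: 238, 91: 233, 94: 189, 97: 85, 100: 53, 103: 124, 106: 208, 109: 228, 235: 232, 238: 225, 241: 169, 244: 75, 247: 49, 250: 52, 253: 55, 256: 96, 259: 174, 262: 209, 265: 210, 268: 201, 271: 164, 274: 131}
side {82: 57, 85: 58, 88: 56, 91: 46, 94: 36, 97: 24, 100: 30, 103: 82, 106: 143, 109: 178, 235: 218, 238: 196, 241: 99, 244: 36, 247: 21, 250: 23, 253: 22, 256: 21, 259: 14, 262: 79, 265: 156, 268: 190, 271: 196, 274: 189}
0.11 0.6071 0.0808
0.14 0.6029 0.0799
0.17 0.5993 0.0804
0.2 0.5956 0.0808
0.23 0.5934 0.0801
rod handle [ 0.6244 -0.2813] 79.8 z [0.022 0.026] headz [0.019 0.024] headc [ 0.6459 -0.1656  0.011 ]
initial z there [0.01853558 0.02242913]
```

```bash
python3 -c "
from plant import r
print(r.close_job())"
```

```text
the job is handed in; nothing more can be done
None
```

The battery stick is rebuilt and handed in, about 29 s in and with no verdict returned: the tube is in the V-blocks against the stop, both cells were pushed plus first until they bottomed out (about 20 N at the rod), and the rod is flat back on the bench.

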